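# Shut the sample case and lift it level

## Robot

A 7-joint arm with a two-finger parallel gripper is mounted at the origin on a cart in front of the work surface, level with it; the furniture and walls round the work are solid. World frame = base frame: x ahead of the robot, y to its left, z up, the work surface at z = 0. Lengths are in m, angles in rad, forces in N, time in s.
With the tool pointing down it reaches from about 0.425 to 0.925 m from the base axis. Payload 6.8 kg.
Tool frame: the origin (TCP) lies on the centre line of the jaws, within the pads' length; the fingertips stand bot.finger_overhang ahead of it and the grasp point (between the pads) lies 3 mm ahead of it (bot.finger_overhang is the distance from the TCP to the fingertips, in m); z points along the fingers, y is the direction in which the jaws open and shut (so a half turn about z gives the same grasp; the last joint's range is limited). The gripper opens to 85 mm and grips with 20 to 120 N. Pads are 22 mm wide; open, the fingers measure 114 mm over their backs; the gripper's body (76 mm by 85 mm) begins 54 mm behind the grasp point. The pads swing forward as they close: fully open they stand 13 mm farther back than shut.
Start: joints at [-1.257, 0.477, 0.022, 1.555, -0.011, 1.109, -0.083], TCP at [0.276, 0.616, 0.253] pointing down, gripper open.
Joint ranges: [-2.96, 2.96], [-0.34, 2.1], [-1.41, 1.46], [0.24, 2.44], [-1.37, 4.51], [0.17, 1.92], [-2.96, 2.96]. Speed limits (rad/s): [2.39, 2.39, 3.14, 3.14, 3.14, 3.14, 3.14].

## Interface

Orientations are given as a unit quaternion [w, x, y, z].
In Python, from station import bot gives the robot as it stands.
- The arm moves only by the tool drive_tool, never from a script. Its argument "increments" is text: rows parted by semicolons, each of 4 numbers parted by spaces: the shift along the world's x, y, z in m, then the turn about the world's z in rad. In form: tx ty tz spin; .... A call has 1 to 12 rows; each row shifts and turns the commanded pose from where the row before left it; what a row does not reach is not made up. A row lasts 1/12 s, in which the tool goes at most 41.7 mm and 7.16 degrees, less where a joint would pass 70% of its speed; a pose out of reach is approached as far as the arm can. A call is refused whole if a number of a shift passes 0.0417 or a number of a turn 0.125, either way. A call with a gripper value outside its range is refused whole. "grip" is the opening, from 0 (shut) to 1 (fully open), set as the call begins (left out, the last holds). The fingers move at their own pace and stop on an object; "squeeze" is the grip in N (left out, the last holds). Time passes only in rows, so rows that do not move let the fingers close. It gives the time, the measured TCP pose, the force and the opening at its end, in the units of the state.
- bot.get_obs(): the state, without advancing time (a new reading comes with each control period).
- bot.read_camera(name): name is "scene" or "top" or "wrist"; returns the picture (420x560x3 uint8, red, green, blue); there is no depth.
- bot.calibration(name): a dict with "fx", "fy", "cx", "cy" (pixels), "camera_from_world" (4x4, takes a point from world to camera coordinates). Camera axes: x right, y down, z forward; pixel columns grow to the right and rows downward; lengths in m; the calibration is good to about 2 mm. A picture is of the moment at which its call begins: read the wrist's pose just before it. calibration takes no time and is no camera call; for the wrist camera it gives the pose at the moment of the call.
- bot.hand_in(): hands the job in, once; it reports no verdict.
The state is a dict: "t": time; "q": joint angles; "joint_vel": joint speeds; "joint_torque": joint torques, N m; "eef_pos": TCP position; "tool_rot": TCP orientation; "contact_force": force on the tool from outside, world axes, zero at the start; "torque": the same for the moment, N m; "gripper_width": opening from 0.0 (shut) to 1.0 (fully open).
Only numpy, scipy, OpenCV 4.12 (cv2) and the standard library are available. Lean on these libraries where they do the work, as an engineer would, in place of code of your own. Each camera call takes 0.05 s, during which the arm holds its last target.

## Task

The three sample tins are packed in the small grey steel carrying case. Lower its lid gently and press it down until the spring catch at the front snaps over it, then lift the case straight up by the handle on its lid, about 10 cm clear of the worktop, and hold it there still and level with the lid shut. Leave the other things where they stand, and finish while still holding the case up.

Things in the scene. Friction and masses are not known exactly. Their poses are not given: they have to be found in the camera images.
- case: grey sheet-steel carrying case with three padded pockets in a row, loose on the worktop. Box 88 mm deep (its x, from front at -44 to hinged back at +44) by 236 mm long (its y) by 76 mm high without the lid; its origin is the centre of the underside, z up. The front, with the catch, faces the robot at yaw 0. Case, lid, handle and catch together weigh 0.43 kg and balance over the middle of the case.
- lid (a joint): angle of the lid on its hinge along the case's upper back edge: 0 = shut, about 1.5 = standing upright, as found. The hinge is stiff: the lid stays at any angle it is left at, and about 1 to 2 N at its front edge move it. On the way down it meets the catch at about 0.11 and then takes about 5 to 12 N, pressed on top near its front edge, to go on to 0; once snapped it cannot rise above about 0.02.
- lid_hinge (a point): middle of the hinge line (along the case's y), 44 mm behind the case's middle and 76 mm above its underside
- lid_front (a point): middle of the lid's front upper edge, on its outer face. The lid is a shallow pan, 88 mm from hinge line to front edge and 236 mm long; its flat outer face lies 21 mm off the hinge plane, so 97 mm above the case's underside when shut; the skirt is 18 mm deep. As the lid stands open, this point is at the top and the outer face looks away from the robot.
- handle: carrying handle fixed to the middle of the lid's outer face: black bar, 128 mm along the case's y, 16 mm thick (its x, flat sides) and 14 mm high, on a bracket at either end; free between the brackets over 115 mm. Its origin is the middle of the bar, 30 mm off the lid's face, midway between hinge and front edge. With the lid shut its axes match the case's and it is 127 mm above the case's underside.
- catch (a joint): angle of the bright steel spring catch in the middle of the case's front; 0 = home, grows to about 0.07 as the lid's bead pushes it outward and springs back by itself to 0 once the lid is down. 28 mm wide; its sloped lip reaches 98 mm above the case's underside (just over the shut lid) and 9 mm in front of the case.
- tin_a: full sample tin, 68 mm across and 82 mm high, about 0.18 kg, dark, standing in one of the pockets (middles at -77, 0 and +77 mm along the case's y, floor at 4 mm); origin at the centre of its underside
- tin_c: full sample tin like tin_a, 68 mm across, 82 mm high, about 0.18 kg, in another pocket
- tin_b: smaller white sample tin, 62 mm across and 70 mm high, about 0.09 kg, in the remaining pocket. With it at one end, the loaded case balances about 8 mm from the middle of the handle, towards the two full tins; with it in the middle pocket, at the middle of the handle.
- tally: hand tally counter, 27x53x53 mm, bystander beside the case's left end; origin at its underside
- marker: black-capped felt marker, 148 mm long, 18 mm thick, bystander lying beside the case's right end; origin at its underside
Mind the look-alikes: they are no part of the job. Leave any green look-alike of the tin_c alone. Leave any yellow look-alike of the tin_b alone.

How it is judged:
On the way, in this order (a step that is already met when the one before it is completed fails the run):
1. the lid is shut and the catch has snapped home, the case still standing on the worktop (value of joint lid below 0.03 rad and value of joint catch below 0.02 rad and height (world z) of case below 0.012 m), for 0.2 s.
2. the case is lifted clear of the worktop by its handle, level (value of joint lid below 0.03 rad and value of joint catch below 0.02 rad and height (world z) of case above 0.06 m and angle between case's own z axis and vertical below 0.1 rad and contact force between the fingers and handle above 2 N), for 0.3 s.
At the end, for the whole second after the job is handed in: The case hangs by its handle from the fingers, underside 6 to 14 cm above the worktop and within 20 cm of where it started, tilted under 0.1 rad, still (0.03 m/s, 0.15 rad/s); lid under 0.03 rad, catch under 0.02 rad, tins in their pockets (all of step 2 and height (world z) of case below 0.14 m and linear speed of case below 0.03 m/s and angular speed of case below 0.15 rad/s and distance of case from where it was at the start of the episode below 0.2 m and z of each of tin_a, tin_b, tin_c in the frame of case below 0.02 m and horizontal distance between each of tin_a, tin_b, tin_c and case below 0.11 m); the arm keeps its last pose, push and grip.
It fails at once if the lid is slammed: faster than 3 rad/s while still open by more than 0.2 rad (velocity of joint lid below -3 rad/s and value of joint lid above 0.2 rad).
It fails at once if the case is tipped by more than 0.3 rad (angle between case's own z axis and vertical above 0.3 rad).
It fails at once if the tally counter or the marker is moved by more than 3 cm (distance of any of tally, marker from where it was at the start of the episode above 0.03 m).
It also fails if it takes over 51 s, if anything falls off the work surface, if the arm or the gripper's body presses on something with over 40 N, if the wrist force passes 120 N, or if a joint passes its speed limit or range.

## Working session

There is one attempt and no reset: what is moved stays moved. The work goes in short steps, Python scripts to look and compute and a tool call to move; the robot and the scene stay as the last step left them, time stands still between calls to the robot, and variables do not carry over. Pictures are saved under pics/ and viewed, and the job is handed in when it is done.

Besides the shell and the picture viewer there is one more tool, called after "Emit:" as a command line: name --argument value ..., lists and objects as JSON in quotes. drive_tool: Moves the arm, as the interface text tells. Its arguments: {"type":"object","properties":{"increments":{"type":"string"},"grip":{"type":"number"},"squeeze":{"type":"number"}},"required":["increments"]}

```bash
mkdir -p pics; ls; python3 - <<'E'
from station import bot
import cv2
o=bot.get_obs()
for k in o: print(k,o[k])
print(bot.finger_overhang)
for n in ["scene","top","wrist"]:
    c=bot.calibration(n); print(n,c)
    cv2.imwrite(f"pics/{n}0.png",cv2.cvtColor(bot.read_camera(n),cv2.COLOR_RGB2BGR))
E
```

```text
pics
t 0.0
q [-1.25714337  0.47777875  0.02233866  1.55647507 -0.01151011  1.10933003
 -0.08309235]
joint_vel [-7.89615079e-04 -5.47780338e-04 -1.59047999e-03  7.53631529e-04
  3.85242636e-04 -5.95252786e-05  1.41349855e-03]
joint_torque [-5.43340939e-04 -5.96471894e+01  1.60779219e+00 -2.81185806e+01
  1.24882525e-02  9.70327703e-03  9.45342322e-06]
eef_pos [0.27609305 0.61532402 0.25233002]
tool_rot [-1.31452628e-04  2.09304506e-01  9.77850068e-01 -9.22246105e-04]
contact_force [-0.14774369 -0.18324638  0.22746525]
torque [-0.01267732 -0.00461975  0.02832899]
gripper_width 0.9994242160173206
0.022
scene {'fx': 393.758045590489, 'fy': 393.758045590489, 'cx': 277.8380571291461, 'cy': 209.15451336181923, 'camera_from_world': array([[ 0.71814683, -0.69579917, -0.01134202, -0.26797245],
       [-0.47248908, -0.47556908, -0.74201625,  0.40993901],
       [ 0.51090038,  0.5382356 , -0.67028594,  0.56221258],
       [ 0.        ,  0.        ,  0.        ,  1.        ]])}
top {'fx': 477.8469651672734, 'fy': 477.8469651672734, 'cx': 277.6805494536045, 'cy': 208.82858800683795, 'camera_from_world': array([[-0.01553241, -0.99982695,  0.01023762,  0.1439033 ],
       [-0.98008258,  0.01319673, -0.19815144,  0.53384642],
       [ 0.19798204, -0.01311149, -0.98011795,  0.84234401],
       [ 0.        ,  0.        ,  0.        ,  1.        ]])}
wrist {'fx': 325.02039373245987, 'fy': 325.02039373245987, 'cx': 277.21989534571713, 'cy': 211.42392679478326, 'camera_from_world': array([[ 0.40935799,  0.91237219, -0.00173664, -0.6741487 ],
       [ 0.88178167, -0.39514261,  0.25753332, -0.03353944],
       [ 0.23428002, -0.10695466, -0.96626786,  0.37755882],
       [ 0.        ,  0.        ,  0.        ,  1.        ]])}
```

View pics/scene0.png

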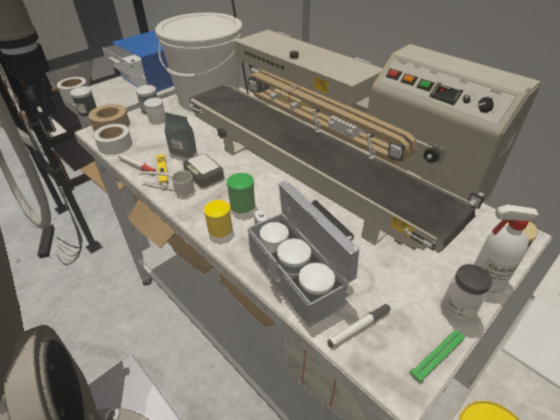

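View pics/top0.png

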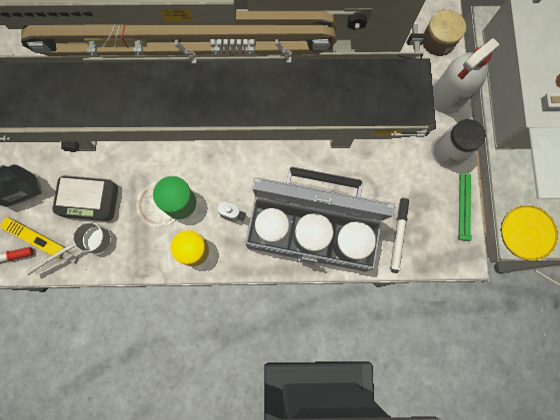

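View pics/wrist0.png

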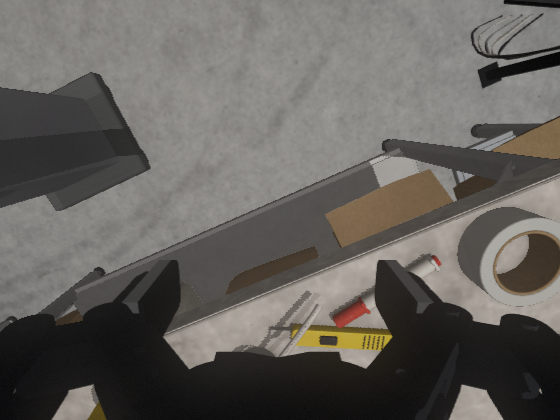

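```bash
python3 - <<'E'
import cv2
a=cv2.imread("pics/top0.png")[150:290,200:420]; cv2.imwrite("pics/topz.png",cv2.resize(a,None,fx=3.6,fy=3.6,interpolation=cv2.INTER_CUBIC))
a=cv2.imread("pics/scene0.png")[175:355,225:405]; cv2.imwrite("pics/scenez.png",cv2.resize(a,(600,600),interpolation=cv2.INTER_CUBIC))
E
```

```text
(no output)
```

View pics/topz.png

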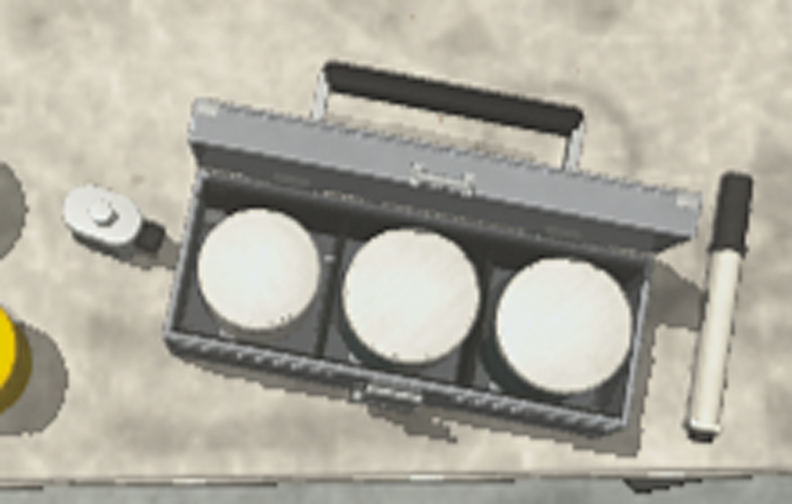

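View pics/scenez.png

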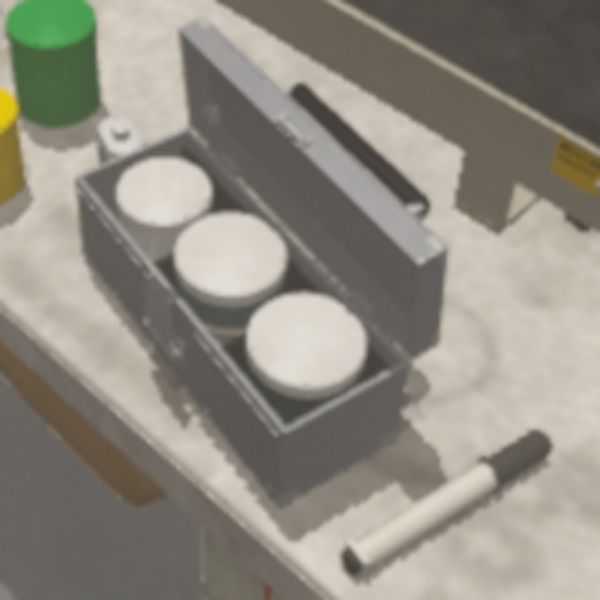

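```bash
cat > h.py <<'E'
from station import bot
import numpy as np, cv2
def ray(n,u,v,z,cal=None):
    c=cal or bot.calibration(n); T=np.linalg.inv(c["camera_from_world"])
    d=T[:3,:3]@np.array([(u-c["cx"])/c["fx"],(v-c["cy"])/c["fy"],1]); o=T[:3,3]
    return o+d*(z-o[2])/d[2]
def proj(n,p,cal=None):
    c=cal or bot.calibration(n); q=c["camera_from_world"]@np.r_[p,1]
    return np.array([c["fx"]*q[0]/q[2]+c["cx"],c["fy"]*q[1]/q[2]+c["cy"]])
def grab(n,f):
    c=bot.calibration(n); im=cv2.cvtColor(bot.read_camera(n),cv2.COLOR_RGB2BGR); cv2.imwrite(f,im); return im,c
E
python3 - <<'E'
from h import *
im=cv2.imread("pics/top0.png")
hsv=cv2.cvtColor(im,cv2.COLOR_BGR2HSV)
m=((hsv[...,2]>205)&(hsv[...,1]<60)).astype(np.uint8); m[:195]=0;m[270:]=0;m[:,:245]=0;m[:,385:]=0
m=cv2.morphologyEx(m,cv2.MORPH_OPEN,np.ones((5,5)))
cs,_=cv2.findContours(m,0,1)
P=[]
for c in sorted(cs,key=lambda c:c[0,0,0]):
    if cv2.contourArea(c)<300: continue
    (u,v),(a,b),t=cv2.fitEllipse(c); z=.074 if u<285 else .086
    p=ray("top",u,v,z); P.append(p); print((u,v),(a,b),p)
d=P[0]-P[2]; print("span",np.linalg.norm(d[:2]),"yaw",np.arctan2(-d[0],d[1]))
Z=lambda x,y,z:ray("top",200+x/3.6,150+y/3.6,z)
for nm,x,y,z in [("FL rim",165,340,.076),("FR rim",622,432,.076),("BL rim",203,172,.076)]:
    print(nm,Z(x,y,z))
s=lambda x,y,z:ray("scene",225+x*.3,175+y*.3,z)
for nm,x,y,z in [("FL",77,182,.076),("FR",282,430,.076),("BR",408,362,.076),("FRbot",275,497,0),("tA",230,253,.086),("tC",307,341,.086),("tB",164,191,.074)]:
    print("scene",nm,s(x,y,z))
print("tally top",Z(100,215,.053),"marker ends",Z(735,175,.009),Z(705,435,.009))
E
```

```text
(271.200927734375, 224.1556854248047) (30.911632537841797, 32.22063064575195) [0.50334402 0.14863206 0.074     ]
(313.539306640625, 231.4832305908203) (34.36429977416992, 35.91147994995117) [0.48700618 0.07318242 0.086     ]
(356.1427917480469, 239.71075439453125) (34.74440002441406, 36.53974914550781) [ 0.47113698 -0.00232763  0.086     ]
span 0.1543571209695079 yaw -0.21019716122084398
FL rim [0.46672303 0.1946295  0.076     ]
FR rim [ 0.41775936 -0.0311665   0.076     ]
BL rim [0.55233233 0.17511644 0.076     ]
scene FL [0.46634593 0.18725106 0.076     ]
scene FR [ 0.42117904 -0.03377127  0.076     ]
scene BR [ 0.50520245 -0.0530351   0.076     ]
scene FRbot [ 0.42505951 -0.02910047  0.        ]
scene tA [0.48618917 0.06867578 0.086     ]
scene tC [ 0.4695135  -0.00800198  0.086     ]
scene tB [0.50208781 0.14311448 0.074     ]
tally top [0.53536498 0.22946822 0.053     ] marker ends [ 0.56196924 -0.11523723  0.009     ] [ 0.42014763 -0.08950116  0.009     ]
```

```bash
python3 - <<'E'
from h import *
from scipy.optimize import least_squares
o=bot.get_obs();c=bot.calibration("wrist");print("wristcam",np.linalg.inv(c["camera_from_world"])[:3,3])
for z in (0,.05,.1,.15): print(z,ray("top",320,140,z),ray("top",320,126,z),ray("top",430,130,z))
def tri(a,b):
    f=lambda p:np.r_[proj("top",p)-a,proj("scene",p)-b]
    r=least_squares(f,[.6,0,.1]);return r.x,np.abs(r.fun).max()
print("lid top L back/front, R",tri([200+190/3.6,150+98/3.6],[225+.3*208,175+.3*22]),tri([200+700/3.6,150+195/3.6],[225+.3*445,175+.3*240]))
print("handle ends",tri([200+325/3.6,150+68/3.6],[225+.3*297,175+.3*90]),tri([200+580/3.6,150+115/3.6],[225+.3*422,175+.3*205]))
im=cv2.imread("pics/scene0.png")[100:280,180:520];cv2.imwrite("pics/sz2.png",cv2.resize(im,None,fx=2.3,fy=2.3))
im=cv2.imread("pics/top0.png")[0:200,220:500];cv2.imwrite("pics/tz2.png",cv2.resize(im,None,fx=2.8,fy=2.8))
E
```

```text
wristcam [0.21710882 0.64225    0.37241948]
0 [0.68907875 0.04657988 0.        ] [0.71936874 0.04557697 0.        ] [ 0.7080336  -0.18107294  0.        ]
0.05 [0.67131356 0.05202656 0.05      ] [0.69997489 0.05107757 0.05      ] [ 0.68924923 -0.16338562  0.05      ]
0.1 [0.65354837 0.05747323 0.1       ] [0.68058104 0.05657817 0.1       ] [ 0.67046486 -0.14569831  0.1       ]
0.15 [0.63578318 0.06291991 0.15      ] [0.6611872  0.06207877 0.15      ] [ 0.65168049 -0.12801099  0.15      ]
lid top L back/front, R (array([0.57183415, 0.1773757 , 0.15349862]), np.float64(1.4121625374563678)) (array([ 0.51835625, -0.05373658,  0.16773309]), np.float64(0.39826858799858655))
handle ends (array([0.59313577, 0.11374081, 0.12244415]), np.float64(0.14229956856081571)) (array([ 0.56649795, -0.00848063,  0.12599128]), np.float64(0.24142461736903442))
```

View pics/sz2.png

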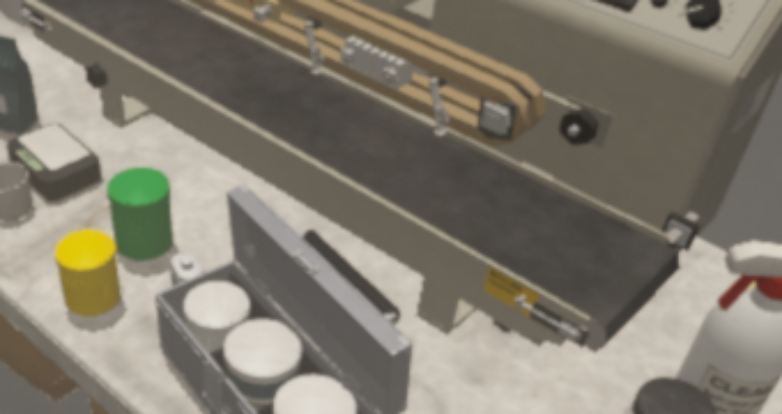

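View pics/tz2.png

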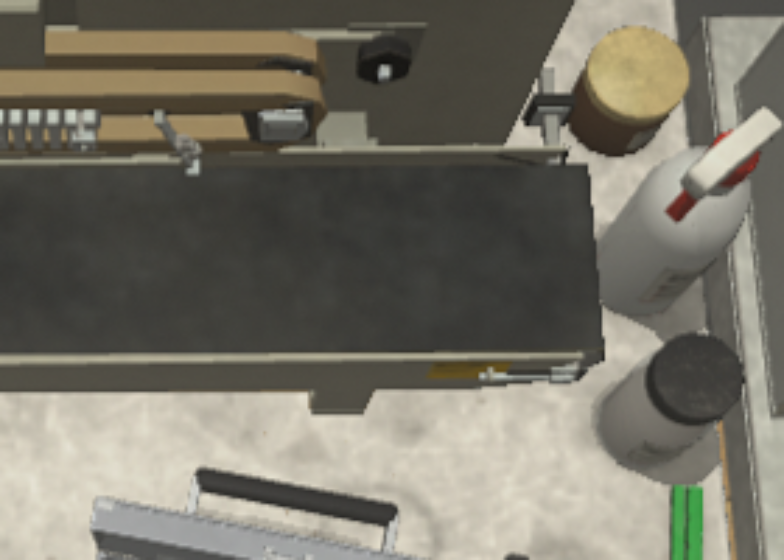

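Emit:
drive_tool --increments "0.013 -0.0235 0.002 0.009; 0.013 -0.0235 0.002 0.009; 0.013 -0.0235 0.002 0.009; 0.013 -0.0235 0.002 0.009; 0.013 -0.0235 0.002 0.009; 0.013 -0.0235 0.002 0.009; 0.013 -0.0235 0.002 0.009; 0.013 -0.0235 0.002 0.009; 0.013 -0.0235 0.002 0.009; 0.013 -0.0235 0.002 0.009; 0.013 -0.0235 0.002 0.009; 0.013 -0.0235 0.002 0.009" --grip 0.5

```text
t: 1.15
eef_pos: [0.4327, 0.3325, 0.2772]
tool_rot: [-0.0, 0.156, 0.988, -0.0]
contact_force: [0.2, 0.8, -0.5]
gripper_width: 0.503
```

Emit:
drive_tool --increments "0.013 -0.0235 -0.002 0.009; 0.013 -0.0235 -0.002 0.009; 0.013 -0.0235 -0.002 0.009; 0.013 -0.0235 -0.002 0.009; 0.013 -0.0235 -0.002 0.009; 0.013 -0.0235 -0.002 0.009; 0.013 -0.0235 -0.002 0.009; 0.013 -0.0235 -0.002 0.009; 0.013 -0.0235 -0.002 0.009; 0.013 -0.0235 -0.002 0.009; 0.013 -0.0235 -0.002 0.009; 0.013 -0.0235 -0.002 0.009"

```text
t: 2.15
eef_pos: [0.5886, 0.0507, 0.253]
tool_rot: [-0.0, 0.102, 0.995, -0.0]
contact_force: [0.4, -0.0, 0.2]
gripper_width: 0.497
```

Emit:
drive_tool --increments "0 0 0 0;0 0 0 0"

```text
t: 2.32
eef_pos: [0.5885, 0.0499, 0.2529]
tool_rot: [-0.0, 0.105, 0.995, -0.0]
contact_force: [-0.9, 0.3, -0.6]
gripper_width: 0.5
```

```bash
python3 - <<'E'
from h import *
o=bot.get_obs(); p=o["eef_pos"];print(p,o["tool_rot"],o["contact_force"])
im,c=grab("scene","pics/s1.png")
for d in (0,.009,.022): print(d,proj("scene",p-[0,0,d]))
cv2.imwrite("pics/s1z.png",cv2.resize(im[90:330,200:470],None,fx=2.4,fy=2.4))
im,c=grab("top","pics/t1.png")
im,c=grab("wrist","pics/w1.png")
E
```

```text
[0.5885069  0.049939   0.25287916] [-3.13138987e-04  1.04523091e-01  9.94522330e-01 -4.01504972e-04] [-0.91619561  0.32146246 -0.61603162]
0 [341.82605215 165.68503878]
0.009 [341.34990952 169.6666467 ]
0.022 [340.6759464  175.30247246]
```

View pics/s1z.png

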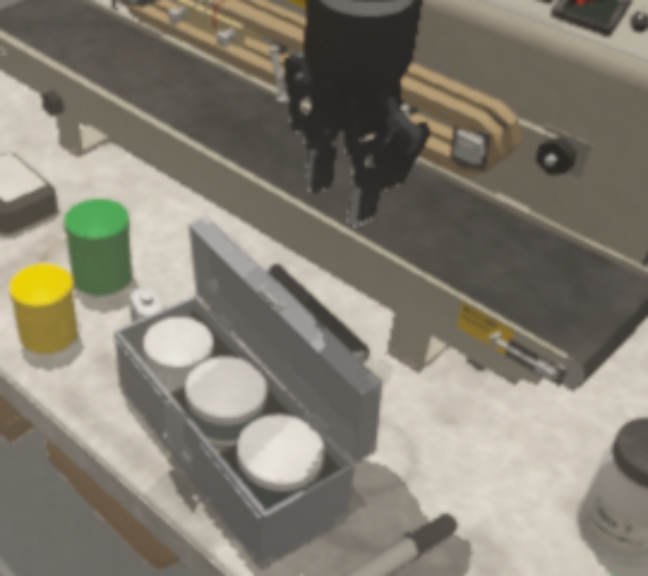

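View pics/w1.png

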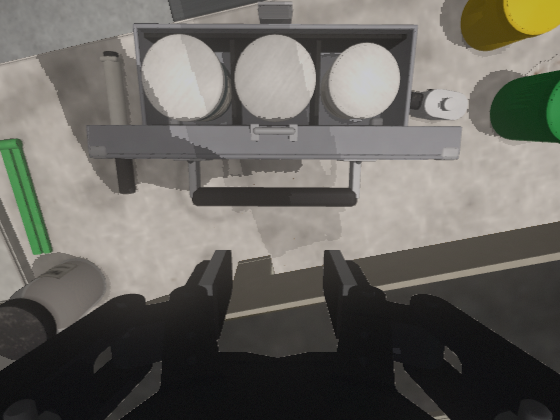

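Emit:
drive_tool --increments "-0.002 0 -0.011 0; -0.002 0.001 -0.011 0; -0.002 0 -0.011 0; -0.002 0.001 -0.011 0; 0 0 -0.011 0; 0 0 -0.011 0; 0 0 -0.011 0; 0 0 -0.009 0; 0 0 0 0"

```text
t: 3.22
eef_pos: [0.5792, 0.0536, 0.1649]
tool_rot: [-0.002, 0.103, 0.995, -0.001]
contact_force: [-0.4, 0.0, -0.7]
gripper_width: 0.504
```

```bash
python3 - <<'E'
from h import *
p=bot.get_obs()["eef_pos"];print(p)
H=np.array([.5295,.062]);ex=np.array([.978,-.208])
print("local x rel hinge, y",(p[:2]-H)@ex,(p[:2]-H)@[.208,.978])
prev=p
for th,s in zip(np.r_[1.5,np.arange(1.4,.05,-.1),.15,.11],np.r_[np.linspace(.074,.084,14),.084,.084,.084]):
    x=-s*np.cos(th)+.021*np.sin(th)+.011; z=.076+s*np.sin(th)+.021*np.cos(th)+.022
    q=np.r_[H+x*ex+np.array([.208,.978])*0,z]; print("%.2f"%th,np.round(q,4),np.round(q-prev,4)); prev=q
im,c=grab("scene","pics/s2.png"); cv2.imwrite("pics/s2z.png",cv2.resize(im[90:330,200:470],None,fx=2.4,fy=2.4))
E
```

```text
[0.57918128 0.05363829 0.16493417]
local x rel hinge, y 0.05032752678415136 0.0021559539036571217
1.50 [0.5556 0.0564 0.1733] [-0.0236  0.0028  0.0084]
1.40 [0.5481 0.0581 0.1753] [-0.0076  0.0016  0.002 ]
1.30 [0.5403 0.0597 0.1764] [-0.0078  0.0017  0.0012]
1.20 [0.5324 0.0614 0.1767] [-0.0079  0.0017  0.0003]
1.10 [0.5244 0.0631 0.1762] [-0.008   0.0017 -0.0005]
1.00 [0.5164 0.0648 0.1749] [-0.008   0.0017 -0.0014]
0.90 [0.5086 0.0665 0.1726] [-0.0079  0.0017 -0.0022]
0.80 [0.5009 0.0681 0.1696] [-0.0077  0.0016 -0.0031]
0.70 [0.4935 0.0696 0.1657] [-0.0074  0.0016 -0.0039]
0.60 [0.4865 0.0711 0.161 ] [-0.007   0.0015 -0.0047]
0.50 [0.48   0.0725 0.1556] [-0.0065  0.0014 -0.0054]
0.40 [0.474  0.0738 0.1495] [-0.006   0.0013 -0.0061]
0.30 [0.4686 0.075  0.1427] [-0.0054  0.0012 -0.0068]
0.20 [0.4638 0.076  0.1353] [-0.0047  0.001  -0.0074]
0.10 [0.4606 0.0767 0.1273] [-0.0033  0.0007 -0.008 ]
0.15 [0.4621 0.0763 0.1313] [ 0.0015 -0.0003  0.004 ]
0.11 [0.4609 0.0766 0.1281] [-0.0012  0.0003 -0.0032]
```

View pics/s2z.png

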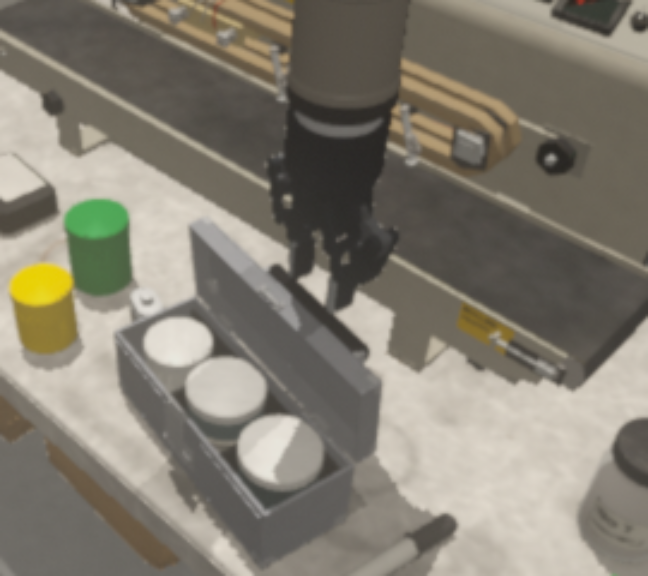

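Emit:
drive_tool --increments "-0.005 0.001 0.001 0; -0.005 0 0.001 0; -0.005 0.001 0.001 0; -0.004 0.001 0.001 0; -0.004 0 0.001 0; -0.004 0.001 0.001 0; -0.004 0.001 0.001 0; -0.004 0.001 0.001 0; -0.004 0.001 0.001 0; -0.004 0.001 0.001 0; -0.004 0.001 0 0; -0.004 0.001 0 0"

```text
t: 4.27
eef_pos: [0.529, 0.064, 0.1774]
tool_rot: [0.0, 0.103, 0.995, 0.0]
contact_force: [1.3, -1.0, -0.2]
gripper_width: 0.502
```

```bash
python3 - <<'E'
from h import *
print(bot.get_obs()["contact_force"])
im,c=grab("scene","pics/s3.png"); cv2.imwrite("pics/s3z.png",cv2.resize(im[90:330,200:470],None,fx=2.4,fy=2.4))
E
```

```text
[ 1.3208517  -0.98465341 -0.20802152]
```

View pics/s3z.png

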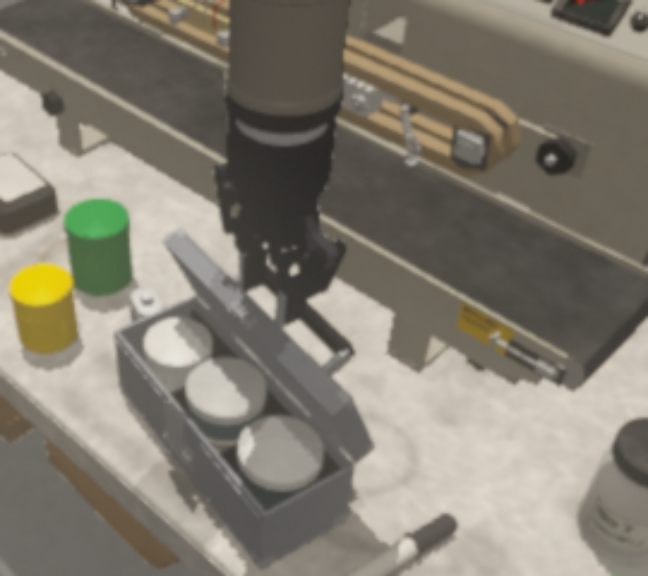

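Emit:
drive_tool --increments "-0.004 0.001 -0.0005 0; -0.004 0.001 -0.0005 0; -0.004 0.001 -0.001 0; -0.004 0.001 -0.001 0; -0.004 0.001 -0.0015 0; -0.004 0.001 -0.0015 0; -0.004 0.001 -0.002 0; -0.004 0 -0.002 0; -0.004 0.001 -0.002 0; -0.004 0 -0.0025 0; -0.004 0.001 -0.0025 0; -0.004 0 -0.0025 0"

```text
t: 5.32
eef_pos: [0.4809, 0.0731, 0.1575]
tool_rot: [-0.0, 0.103, 0.995, 0.0]
contact_force: [0.9, -0.0, 0.9]
gripper_width: 0.502
```

```bash
python3 - <<'E'
from h import *
print(bot.get_obs()["contact_force"])
im,c=grab("scene","pics/s4.png"); cv2.imwrite("pics/s4z.png",cv2.resize(im[90:330,200:470],None,fx=2.4,fy=2.4))
E
```

```text
[ 0.88219522 -0.02399636  0.86931586]
```

View pics/s4z.png

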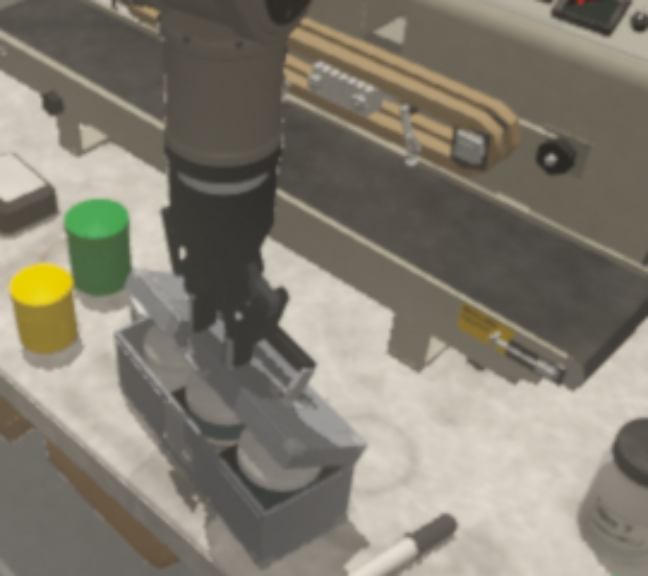

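Emit:
drive_tool --increments "-0.003 0.001 -0.002 0; -0.003 0 -0.002 0; -0.003 0.001 -0.0025 0; -0.002 0 -0.0025 0; -0.002 0.001 -0.0025 0; -0.002 0 -0.0025 0; -0.001 0 -0.003 0; -0.001 0.001 -0.003 0; -0.001 0 -0.003 0; 0 0 -0.003 0; 0 0 -0.001 0"

```text
t: 6.28
eef_pos: [0.4631, 0.0768, 0.1303]
tool_rot: [-0.0, 0.103, 0.995, -0.0]
contact_force: [-0.5, 0.1, 1.0]
gripper_width: 0.5
```

```bash
python3 - <<'E'
from h import *
print(bot.get_obs()["contact_force"])
im,c=grab("scene","pics/s5.png"); cv2.imwrite("pics/s5z.png",cv2.resize(im[90:330,200:470],None,fx=2.4,fy=2.4))
im,c=grab("wrist","pics/w5.png")
E
```

```text
[-0.47534729  0.10661645  1.01241868]
```

View pics/s5z.png

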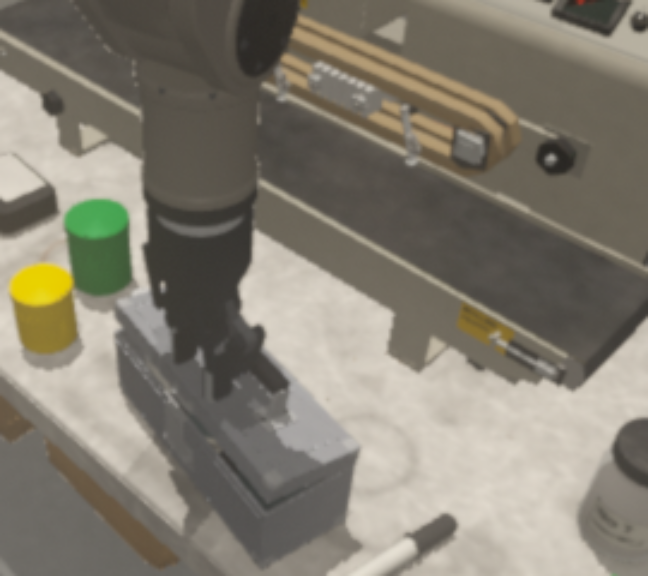

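View pics/w5.png

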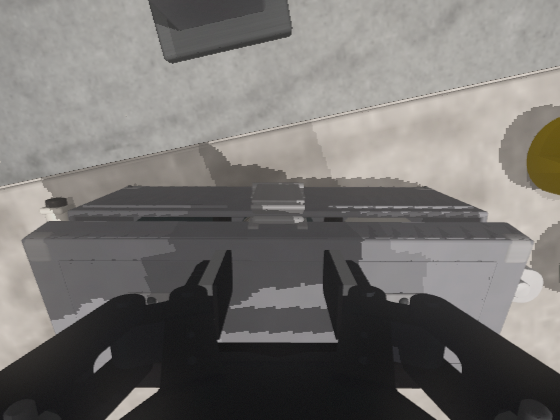

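Emit:
drive_tool --increments "0 0 -0.0015 0; 0 0 -0.0015 0; 0 0 -0.0015 0; 0 0 -0.0015 0; 0 0 -0.001 0; 0 0 -0.001 0"

```text
t: 6.88
eef_pos: [0.4625, 0.0771, 0.1232]
tool_rot: [-0.001, 0.103, 0.995, 0.0]
contact_force: [-6.4, -0.2, 12.6]
gripper_width: 0.499
```

Emit:
drive_tool --increments "0 0 -0.001 0; 0 0 -0.001 0; 0 0 -0.001 0; 0 0 0 0"

```text
t: 7.22
eef_pos: [0.463, 0.077, 0.1197]
tool_rot: [-0.0, 0.103, 0.995, 0.0]
contact_force: [-0.1, 0.2, 0.6]
gripper_width: 0.496
```

Emit:
drive_tool --increments "0 0 -0.001 0; 0 0 -0.001 0; 0 0 -0.001 0"

```text
t: 7.47
eef_pos: [0.4636, 0.0768, 0.117]
tool_rot: [0.0, 0.103, 0.995, 0.0]
contact_force: [-4.6, -1.5, 17.0]
gripper_width: 0.497
```

Emit:
drive_tool --increments "0 0 0.004 0; 0 0 0.01 0; 0 0 0.015 0; 0 0 0.02 0; 0 0 0.02 0; 0 0 0.01 0; 0 0 0 0" --grip 0.7

```text
t: 8.05
eef_pos: [0.4649, 0.0772, 0.1983]
tool_rot: [0.002, 0.103, 0.995, 0.001]
contact_force: [-0.9, 0.1, -1.0]
gripper_width: 0.697
```

```bash
python3 - <<'E'
from h import *
o=bot.get_obs();print(o["eef_pos"],o["contact_force"])
im,c=grab("scene","pics/s6.png"); cv2.imwrite("pics/s6z.png",cv2.resize(im[90:330,200:470],None,fx=2.4,fy=2.4))
c=bot.calibration("wrist");np.save("w6.npy",c,allow_pickle=True)
im,c=grab("wrist","pics/w6.png")
E
```

```text
[0.46493077 0.07723057 0.19834098] [-0.87747471  0.12700985 -1.01690822]
```

View pics/s6z.png

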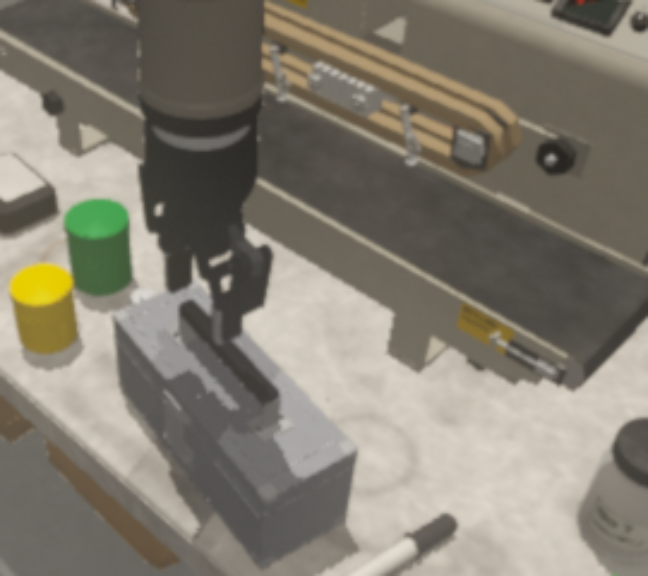

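View pics/w6.png

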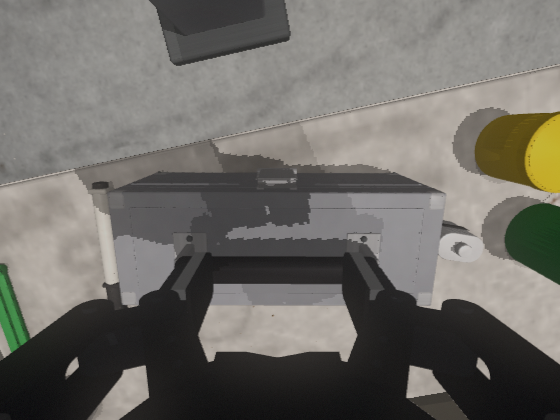

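```bash
python3 - <<'E'
from h import *
o=bot.get_obs();print("q",np.round(o["q"],3))
c=np.load("w6.npy",allow_pickle=True).item()
for u,v,z,n in [(110,194,.097,"FR"),(443,193,.097,"FL"),(114,306,.097,"BR"),(436,306,.097,"BL"),(190,239,.097,"scr R"),(364,239,.097,"scr L"),(276,180,.098,"catch")]:
    print(n,ray("wrist",u,v,z,c))
im,_=grab("top","pics/t6.png"); cv2.imwrite("pics/t6z.png",cv2.resize(im[150:290,200:420],None,fx=3.6,fy=3.6,interpolation=cv2.INTER_CUBIC))
E
```

```text
q [-0.495  0.21   0.225  2.104 -0.063  0.833  1.133]
FR [ 0.42237975 -0.03170955  0.097     ]
FL [0.46866168 0.19311257 0.097     ]
BR [ 0.50548786 -0.05777791  0.097     ]
BL [0.55564908 0.18137795 0.097     ]
scr R [0.46536019 0.01326263 0.097     ]
scr L [0.4908794  0.13517852 0.097     ]
catch [0.4360838  0.08227659 0.098     ]
```

View pics/t6z.png

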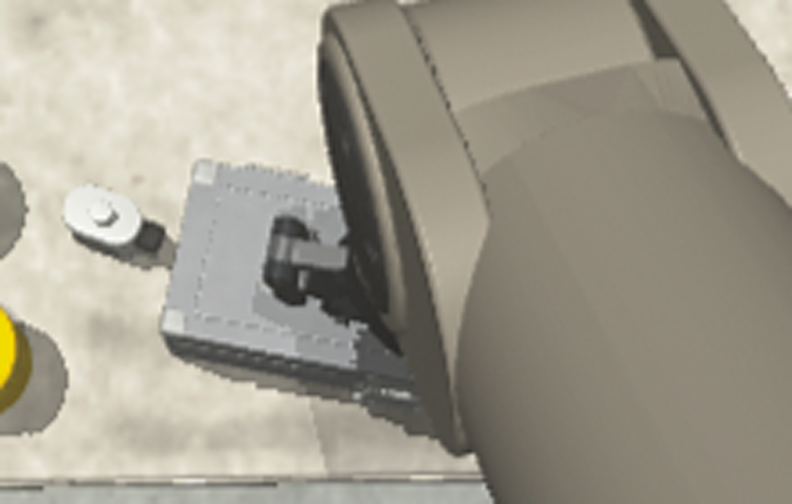

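Emit:
drive_tool --increments "0.002 -0.001 0 -0.12; 0.002 -0.001 0 -0.12; 0.002 -0.001 0 -0.12; 0.002 -0.001 0 -0.12; 0.002 -0.001 0 -0.12; 0.002 -0.001 0 -0.12; 0.002 -0.001 0 -0.12; 0.002 -0.001 0 -0.12; 0.002 -0.001 0 -0.12; 0.002 -0.001 0 -0.12; 0.001 -0.001 0 -0.12; 0 -0.001 0 -0.12" --grip 0.6

```text
t: 9.2
eef_pos: [0.4838, 0.0646, 0.1945]
tool_rot: [-0.0, 0.735, 0.678, -0.001]
contact_force: [-0.4, 0.8, 0.9]
gripper_width: 0.601
```

Emit:
drive_tool --increments "0 -0.001 0 -0.08; 0 0 0 -0.051; 0 0 0 0; 0 0 0 0"

```text
t: 9.53
eef_pos: [0.4838, 0.0638, 0.1949]
tool_rot: [-0.0, 0.775, 0.631, -0.001]
contact_force: [-0.0, -0.7, 0.4]
gripper_width: 0.597
```

```bash
python3 - <<'E'
from h import *
o=bot.get_obs();print("q",np.round(o["q"],3),o["eef_pos"],o["tool_rot"])
c=bot.calibration("wrist")
im,_=grab("wrist","pics/w7.png")
for y in (-.0575,0,.0575):
  h=np.array([.488,.0715,.134])+y*np.array([.206,.978,0]); print(proj("wrist",h,c))
im,_=grab("scene","pics/s7.png"); cv2.imwrite("pics/s7z.png",cv2.resize(im[90:330,200:470],None,fx=2.4,fy=2.4))
E
```

```text
q [-0.691  0.26   0.508  2.078 -0.168  0.844 -0.289] [0.48376564 0.0637756  0.19486322] [-1.38752606e-04  7.75491665e-01  6.31357072e-01 -9.51692004e-04]
[280.91774221 312.73179292]
[281.54835859 225.35430046]
[282.28680553 123.03592571]
```

View pics/w7.png

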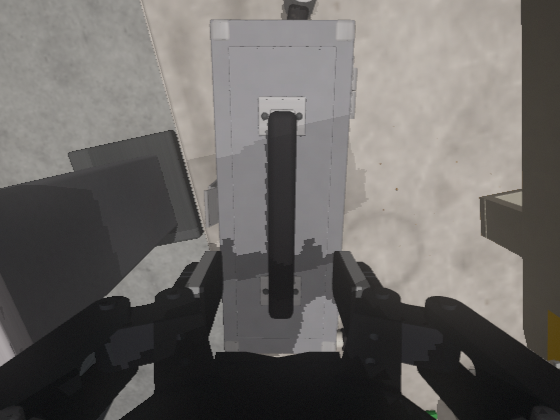

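View pics/s7z.png

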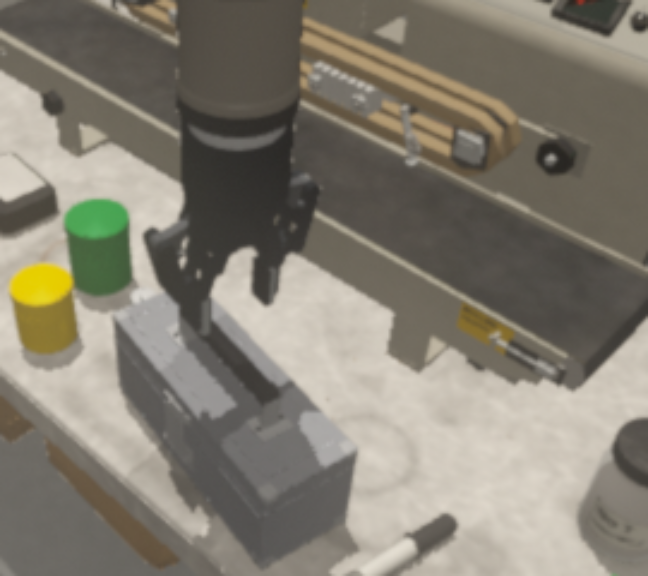

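Emit:
drive_tool --increments "0.0025 0 -0.008 0; 0 0 -0.008 0; 0 0 -0.008 0; 0 0 -0.008 0; 0 0 -0.008 0; 0 0 -0.008 0; 0 0 -0.008 0; 0 0 -0.0075 0; 0 0 0 0"

```text
t: 10.38
eef_pos: [0.4859, 0.0637, 0.1307]
tool_rot: [-0.0, 0.776, 0.631, -0.001]
contact_force: [0.4, -0.0, 0.1]
gripper_width: 0.598
```

Emit:
drive_tool --increments "0 0 0 0; 0 0 0 0; 0 0 0 0; 0 0 0 0; 0 0 0 0; 0 0 0 0; 0 0 0 0; 0 0 0 0" --grip 0 --squeeze 70

```text
t: 11.05
eef_pos: [0.4864, 0.064, 0.1327]
tool_rot: [-0.0, 0.776, 0.631, -0.0]
contact_force: [-4.0, 0.7, 6.4]
gripper_width: 0.174
```

```bash
python3 - <<'E'
from h import *
o=bot.get_obs();print(o["eef_pos"],o["contact_force"],o["torque"],o["gripper_width"])
im,_=grab("scene","pics/s8.png"); cv2.imwrite("pics/s8z.png",cv2.resize(im[90:330,200:470],None,fx=2.4,fy=2.4))
E
```

```text
[0.48642314 0.06403329 0.13266592] [-3.98897327  0.70504529  6.3643478 ] [ 0.09802086  0.84668231 -0.06713189] 0.17367956068028073
```

View pics/s8z.png

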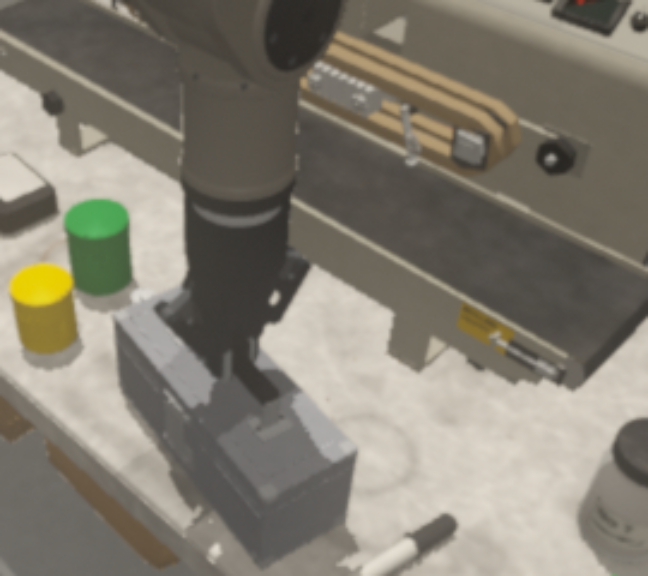

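Emit:
drive_tool --increments "0 0 0.001 0; 0 0 0.002 0; 0 0 0.003 0; 0 0 0.004 0; 0 0 0.005 0; 0 0 0.005 0; 0 0 0.005 0; 0 0 0.003 0; 0 0 0.001 0; 0 0 0 0; 0 0 0 0"

```text
t: 12.02
eef_pos: [0.4867, 0.0639, 0.1613]
tool_rot: [-0.0, 0.776, 0.631, -0.0]
contact_force: [0.3, 0.6, -9.4]
gripper_width: 0.176
```

```bash
python3 - <<'E'
from h import *
o=bot.get_obs();print(o["eef_pos"],o["contact_force"],o["torque"],o["gripper_width"])
im,_=grab("scene","pics/s9.png"); cv2.imwrite("pics/s9z.png",cv2.resize(im[90:330,200:470],None,fx=2.4,fy=2.4))
E
```

```text
[0.48671823 0.0638827  0.16126943] [ 0.27918242  0.57967436 -9.40282921] [-0.0092832   0.04110676 -0.0089537 ] 0.17577685086300654
```

View pics/s9z.png

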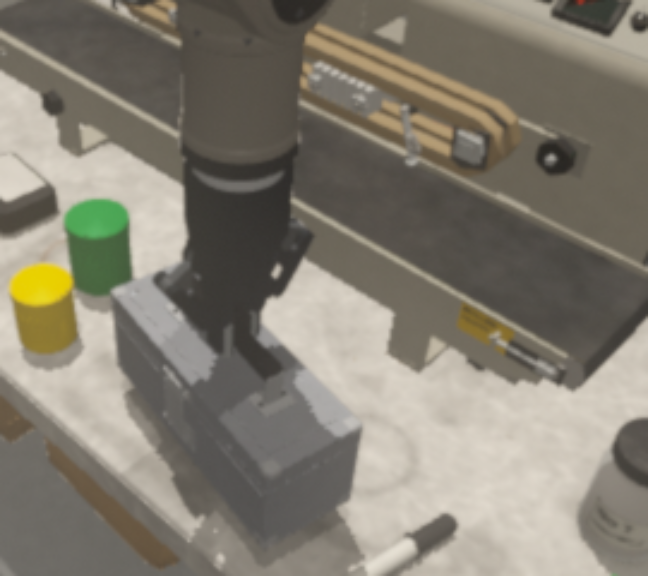

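Emit:
drive_tool --increments "0 0 0.002 0; 0 0 0.005 0; 0 0 0.008 0; 0 0 0.01 0; 0 0 0.01 0; 0 0 0.01 0; 0 0 0.01 0; 0 0 0.008 0; 0 0 0.005 0; 0 0 0.002 0; 0 0 0 0; 0 0 0 0"

```text
t: 13.07
eef_pos: [0.4865, 0.0639, 0.231]
tool_rot: [-0.0, 0.776, 0.631, -0.0]
contact_force: [-1.0, 0.0, -8.7]
gripper_width: 0.17
```

Emit:
drive_tool --increments "0 0 0 0; 0 0 0 0; 0 0 0 0; 0 0 0 0; 0 0 0 0; 0 0 0 0"

```text
t: 13.57
eef_pos: [0.4868, 0.0638, 0.2312]
tool_rot: [-0.0, 0.776, 0.631, -0.0]
contact_force: [-0.1, -0.2, -8.8]
gripper_width: 0.169
```

```bash
python3 - <<'E'
from h import *
o=bot.get_obs();print(o["t"],o["eef_pos"],o["contact_force"],o["torque"],o["gripper_width"],np.abs(o["joint_vel"]).max())
im,_=grab("scene","pics/s10.png"); cv2.imwrite("pics/s10z.png",cv2.resize(im[90:330,200:470],None,fx=2.4,fy=2.4))
grab("wrist","pics/w10.png")
E
```

```text
13.5667 [0.48679465 0.0638348  0.2312019 ] [-0.12641658 -0.23854018 -8.75802057] [ 0.02756851 -0.01002602  0.00433203] 0.1693111917085784 0.0025168530552680353
```

View pics/s10z.png

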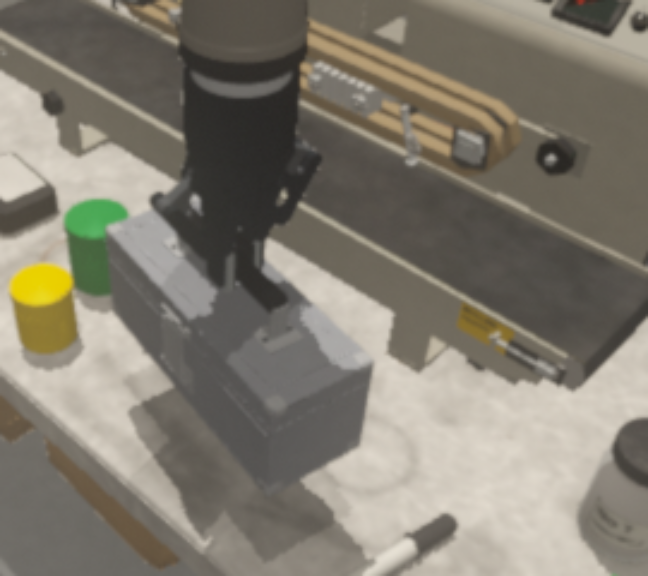

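View pics/w10.png

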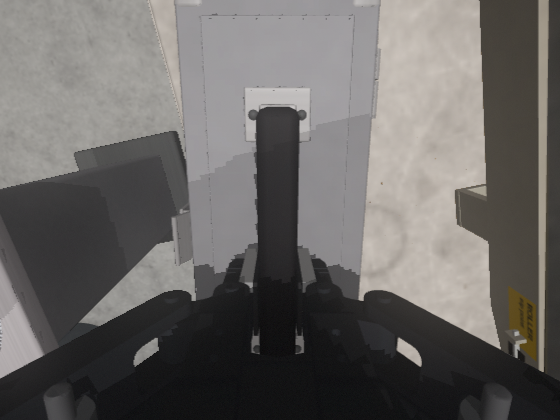

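```bash
python3 - <<'E'
from h import *
ex=np.array([.979,-.205,0]);ey=np.array([.205,.979,0]);C=np.array([.488,.0715,.0985])
im=cv2.imread("pics/s10.png")
P=lambda x,y,z:proj("scene",C+x*ex+y*ey+[0,0,z])
for n,a in dict(FL=(-.044,.118,.097),FR=(-.044,-.118,.097),BR=(.044,-.118,.097),FRb=(-.044,-.118,0),BRb=(.044,-.118,0)).items():
    u=P(*a);print(n,u)
    cv2.circle(im,tuple(int(round(k)) for k in u),2,(0,0,255),1)
cv2.imwrite("pics/s10c.png",cv2.resize(im[150:310,230:380],None,fx=3.7,fy=3.7))
E
```

```text
FL [242.48573397 183.79121952]
FR [313.18692077 261.08462419]
BR [355.64761828 239.271155  ]
FRb [310.49287016 297.14480998]
BRb [349.28133166 275.58072708]
```

View pics/s10c.png

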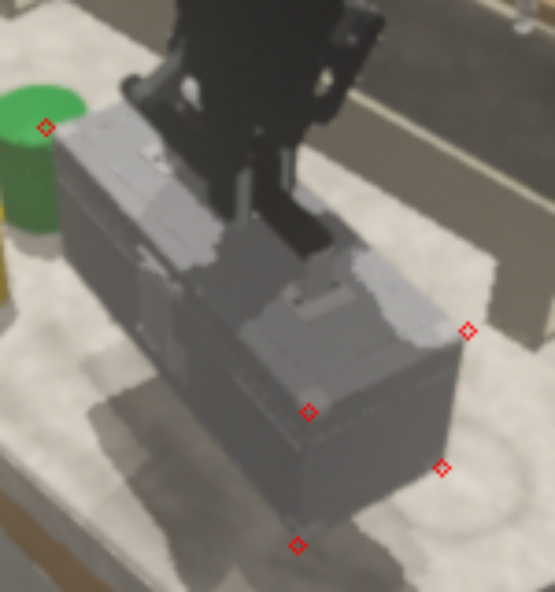

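```bash
python3 - <<'E'
from h import *
ex=np.array([.979,-.205,0]);ey=np.array([.205,.979,0])
out=[]
for f,z,r in [("s8",0,(180,340)),("s10",.0985,(150,310))]:
    C=np.array([.488,.0715,z]); im=cv2.imread(f"pics/{f}.png")[r[0]:r[1],230:380]
    im=cv2.resize(im,None,fx=3.7*.72*1.35,fy=3.7*.72*1.35,interpolation=cv2.INTER_CUBIC);k=3.7*.72*1.35
    im=cv2.convertScaleAbs(im,alpha=1.7,beta=0)
    for a in [(-.044,.118,.097),(-.044,-.118,.097),(.044,-.118,.097),(-.044,-.118,0),(.044,-.118,0),(-.044,.118,0)]:
        u=(proj("scene",C+a[0]*ex+a[1]*ey+[0,0,a[2]])-[230,r[0]])*k
        cv2.circle(im,tuple(int(round(q)) for q in u),3,(0,0,255),1)
    out.append(im)
    # handle-in
o=np.hstack(out);print(o.shape);cv2.imwrite("pics/cmp.png",cv2.resize(o,None,fx=800/o.shape[1],fy=800/o.shape[1]))
for i,x in enumerate(out): cv2.imwrite(f"pics/cmp{i}.png",x)
E
```

```text
(575, 1078, 3)
```

View pics/cmp0.png

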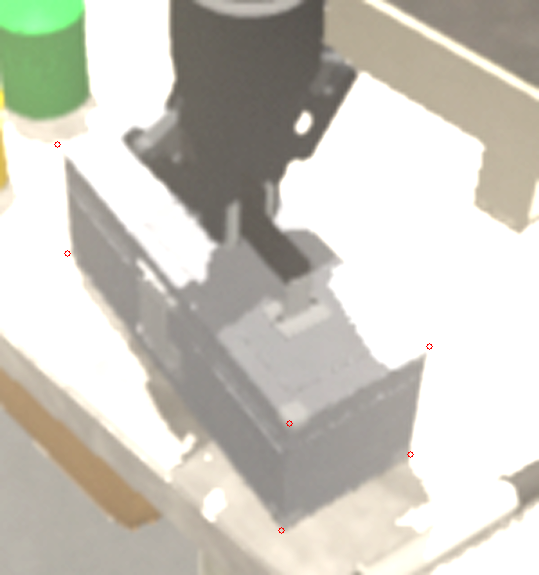

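View pics/cmp1.png

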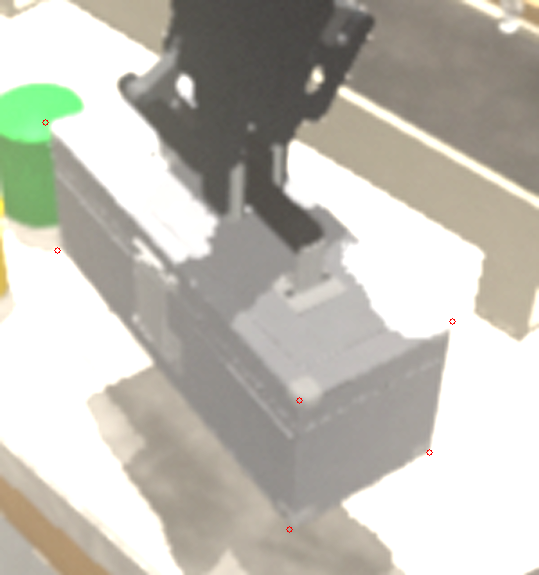

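```bash
python3 - <<'E'
from h import *
o=bot.get_obs();print(o["t"],o["eef_pos"],o["contact_force"],o["gripper_width"])
print(bot.hand_in())
E
```

```text
13.6667 [0.4868402 0.0638478 0.2312633] [ 4.59990902e-03 -6.13225134e-01 -8.90378002e+00] 0.17363290277730034
the job is handed in; nothing more can be done
None
```

I lowered the lid with the fingertips and pressed its front edge until the catch snapped over it. I then gripped the handle at the loaded balance point, 8 mm from its middle towards the two full tins. I lifted the case straight up and handed it in while still holding it, at 13.7 s.

- **Catch:** the press force rose to about 13 N, fell to near zero as the catch snapped, then rose to 17 N against the shut lid. The lid looks shut in every picture after that.
- **Height:** the tool rose 98.5 mm between gripping and handing in, so the underside should be about 10 cm above the worktop.
- **Load:** the wrist carries about 8.9 N with almost no moment. The opening matches the width of the bar, and the arm was still.
- **Level:** the case corners in the scene picture moved 1 to 1.5 px relative to where they sat on the worktop. That puts the tilt at under about 0.04 rad.
- **Disagreement:** the projected corners sat up to about 3 px off the picture, both before and after the lift. I took that as calibration and pose error rather than tilt.
- **Bystanders:** I did not measure the tally counter or the marker again at the end. Nothing showed the arm touching them.

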